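# Turn a tray of relays over into its empty twin

### The job

Lay the empty blue tray, face down as it is, squarely on top of the full blue tray in the tray turner and let go of it. Then take the turner's red bar and swing the leaf all the way over onto the other side, steadily and without letting it slam, so that all four orange relays end up in the pockets of the tray that was empty; leave the turner folded over and let go.

Things in the scene. Friction and masses are not known exactly. Their poses are not given: they have to be found in the camera images.
- empty_center (a point): Empty blue tray, face down on the bench, the only blue one there (same-size grey and green trays are bystanders with other pockets). 57 (x) x 63 (y) x 21 mm, 60 g, 3 mm walls, 2 x 2 pockets 18 mm deep opening down. Point: its centre, half-way up; z up while face down. Grip it across the 57 mm width at mid-side. In the turner its x must lie along the hinge, either way round.
- seat (a point): On the leaf: centre of the full blue tray's rim (same size, face up), 48 mm over the bench; x along the hinge. The empty tray is properly on when rim meets rim: its centre 10.5 mm above this, x along x. Thin walls round the seat, tops flaring out to 24 mm above this, guide a tray up to 6 mm off; on the +x and -x sides they stand only at the corners: the middle 40 mm is free for fingers.
- bar (a point): Middle of the leaf's red round handle bar, 12 mm thick, 80 mm long along x, parallel to the hinge and 180 mm from it; 48 mm over the bench at both ends of its swing. A 50 mm gap between bar and leaf takes a finger. The bar turns between the fingers, so a hand pointing straight down can carry it round the whole half circle, with some 3 to 6 N.
- turner_hinge (a point): Middle of the hinge axis (along x), 48 mm over the bench, on the fixed base. The leaf lies out to -y and swings up and over to +y: the bar goes from y -180 through z +180 to y +180 mm. A sprung steel flap on the same hinge stands nearly upright, 110 mm high from here; the rising leaf meets it at 80 degrees, clamps both trays against it and takes it down; the leaf then stays down.
- leaf (a joint): Angle of the turner's leaf, rad: 0 open (trays accessible), 1.57 upright, 3.14 folded fully over.
- relay0_center (a point): Orange relay block 18 x 20 x 17 mm, 14 g, lying in one pocket of the loaded blue tray that sits in the turner. The point is its centre; z up at the start, down once it is turned over.
- relay1_center (a point): Orange relay block 18 x 20 x 17 mm, 14 g, lying in one pocket of the loaded blue tray that sits in the turner. The point is its centre; z up at the start, down once it is turned over.
- relay2_center (a point): Orange relay block 18 x 20 x 17 mm, 14 g, lying in one pocket of the loaded blue tray that sits in the turner. The point is its centre; z up at the start, down once it is turned over.
- relay3_center (a point): Orange relay block 18 x 20 x 17 mm, 14 g, lying in one pocket of the loaded blue tray that sits in the turner. The point is its centre; z up at the start, down once it is turned over.
Things that resemble listed ones, but are neither listed nor needed, are in the scene too. Leave any black, brown or yellow look-alike of the part that bears empty_center alone.

How it is judged (in metres and radians):
On the way:
1. the empty tray lies face down, squarely on the full tray in the open leaf, and has been let go (z of empty_center in the frame of seat between 0.004 and 0.018 m and horizontal distance between empty_center and seat below 0.01 m and angle between the x axis of empty_center and the x axis of seat, either way round below 0.17 rad and value of joint leaf below 0.1 rad and angle between empty_center's own z axis and vertical below 0.15 rad and contact force between the fingers and empty below 0.1 N), for 0.2 s.
At the end, for the whole second after the job is handed in: The leaf is folded fully over (beyond 3.0 rad) and at rest, the tray that was empty lies face up (within 10 degrees) at rest, and all four relays lie in it: each centre within 32 mm of the tray's centre and at most 7 mm towards the rim from the tray's mid-height (value of joint leaf above 3 rad and angle between empty_center's own z axis and vertical above 2.95 rad and distance between each of relay0_center, relay1_center, relay2_center, relay3_center and empty_center below 0.032 m and z of each of relay0_center, relay1_center, relay2_center, relay3_center in the frame of empty_center above -0.007 m and linear speed of empty below 0.02 m/s and velocity of joint leaf below 0.05 rad/s); the robot touches nothing.
It fails at once if the leaf slams: it turns faster than 4 rad/s (velocity of joint leaf above 4 rad/s or velocity of joint leaf below -4 rad/s).
It also fails if it takes over 64 s, if anything falls off the work surface, if the arm or the gripper's body presses on something with over 40 N, if the wrist force passes 120 N, or if a joint passes its speed limit or range.

### The arm

A 6-joint arm with a two-finger parallel gripper is mounted at the origin on the work surface. World frame = base frame: x ahead of the robot, y to its left, z up, the work surface at z = 0. Lengths are in mm, angles in rad, forces in N, time in s.
With the tool pointing down it reaches from about 350 to 875 mm from the base axis. Payload 4.2 kg.
Tool frame: the origin (TCP) lies at the very end of the fingers, on their centre line; the grasp point (between the pads) lies 19 mm behind it; z points along the fingers, y is the direction in which the jaws open and shut (so a half turn about z gives the same grasp; the last joint's range is limited). The gripper opens to 85 mm and grips with 20 to 120 N. Pads are 22 mm wide; open, the fingers measure 114 mm over their backs; the gripper's body (76 mm by 85 mm) begins 54 mm behind the grasp point. The pads swing forward as they close: fully open they stand 13 mm farther back than shut.
Start: joints at [1.548, 0.385, 0.008, 0, -1.194, -0.259], TCP at [173.771, 600.336, 231.312] pointing down, gripper open.
Joint ranges: [-3.14, 3.14], [-1.21, 2.06], [-1.07, 1.41], [-3.16, 2.05], [-2.99, -0.16], [-3.1, 3.1]. Speed limits (rad/s): [2.79, 2.79, 3.14, 3.14, 3.14, 3.14].

### API

Orientations are given as a unit quaternion [x, y, z, w].
In Python, from bench import read_state, get_image, camera_params, job_done gives the robot as it stands.
- The arm moves only by the tool send_rows, never from a script. Its arguments are lists of equal length, an entry for each row: "translation": the shift along the tool's x, y, z in m, a list of three; "yaw": the turn about the tool's z in degrees; "fingers": the closure in counts, from 0 (fully open) to 255 (shut). A call has 1 to 12 rows; each row is the pose to reach, as a shift and turn from the pose measured when the call began, along the tool's axes at that moment; what a row does not reach only later rows make up. A row lasts 1/10 s, in which the tool goes at most 50 mm and 8.59 degrees, less where a joint would pass 70% of its speed; a pose out of reach is approached as far as the arm can. A call with a gripper value outside its range is refused whole. The fingers move at their own pace and stop on an object; the grip force is fixed at half the most. Time passes only in rows, so rows that repeat a pose let the fingers close. It gives the time, the measured TCP pose, the force and the opening at its end, in the units of the state.
- read_state(): the state, without advancing time (a new reading comes with each control period).
- get_image(name): name is "scene" or "top" or "wrist"; returns the picture (480x640x3 uint8, blue, green, red); there is no depth.
- camera_params(name): a dict with "mtx" (3x3 intrinsics, pixels), "rvec" (rotation vector, rad) and "tvec" (3), from world to camera coordinates, as OpenCV has them; the wrist camera has in their place "tool_from_camera" (4x4, takes a point from camera to tool coordinates, whose origin is the TCP and whose axes are the flange's). Camera axes: x right, y down, z forward; pixel columns grow to the right and rows downward; lengths in mm; the calibration is good to about 2 mm. A picture is of the moment at which its call begins: read the wrist's pose just before it. camera_params takes no time and is no camera call.
- job_done(): hands the job in, once; it reports no verdict.
The state is a dict: "clock": time; "joints": joint angles; "joint_vel": joint speeds; "joint_efforts": joint torques, N m; "position": TCP position; "ee_rot": TCP orientation; "contact_force": force on the tool from outside, world axes, zero at the start; "wrist_torque": the same for the moment, N m; "gripper_width": finger opening in mm.
Only numpy, scipy, OpenCV 4.12 (cv2) and the standard library are available. Lean on these libraries where they do the work, as an engineer would, in place of code of your own. Each camera call takes 0.05 s, during which the arm holds its last target.

## Working session

There is one attempt and no reset: what is moved stays moved. The work goes in short steps, Python scripts to look and compute and a tool call to move; the robot and the scene stay as the last step left them, time stands still between calls to the robot, and variables do not carry over. Pictures are saved under pics/ and viewed, and the job is handed in when it is done.

Besides the shell and the picture viewer there is one more tool, called after "Call:" as a command line: name --pt "numbers of a row" for each row, then --argument value for the rest. send_rows: Moves the arm, as the interface text tells. Its arguments: {"type":"object","properties":{"translation":{"type":"array","items":{"type":"array","items":{"type":"number"}}},"yaw":{"type":"array","items":{"type":"number"}},"fingers":{"type":"array","items":{"type":"number"}}},"required":["translation","yaw","fingers"]}

```bash
mkdir -p pics; ls; python3 - <<'E'
from bench import *
import cv2
s=read_state();print(s)
for n in["scene","top","wrist"]:
    cv2.imwrite(f"pics/{n}0.png",get_image(n));print(n,camera_params(n))
E
```

```text
pics
{'clock': 0.0, 'joints': array([ 1.54759824e+00,  3.85583162e-01,  6.58937773e-03, -4.83423588e-04,
       -1.19394240e+00, -2.58596268e-01]), 'joint_vel': array([-0.00048752,  0.00095448, -0.00156657,  0.00089519,  0.00022708,
       -0.00068753]), 'joint_efforts': array([-1.40617749e-04, -3.92293918e+01,  1.88403010e+01,  4.18629706e+00,
       -4.69669205e-03, -7.05903773e-06]), 'position': array([173.62573082, 599.79495847, 230.19353886]), 'ee_rot': array([ 9.90077282e-01, -1.40519681e-01, -9.74612806e-05,  1.08890870e-03]), 'contact_force': array([-0.50396481, -0.18727431, -0.43446247]), 'wrist_torque': array([0.01502819, 0.00443513, 0.03695143]), 'gripper_width': 85.50589534107893}
scene {'mtx': array([[555.50573068,   0.        , 329.52085653],
       [  0.        , 555.50573068, 233.36621832],
       [  0.        ,   0.        ,   1.        ]]), 'rvec': array([ 1.64935891,  2.03789434, -0.72526001]), 'tvec': array([ 131.46746655, -292.7946185 , 1705.32099903])}
top {'mtx': array([[453.86102766,   0.        , 322.43670381],
       [  0.        , 453.86102766, 239.6701919 ],
       [  0.        ,   0.        ,   1.        ]]), 'rvec': array([ 2.15536164, -2.20814958,  0.09309083]), 'tvec': array([-29.50619369, 457.32479935, 922.72507745])}
wrist {'mtx': array([[346.91352272,   0.        , 320.39494994],
       [  0.        , 346.91352272, 239.13462597],
       [  0.        ,   0.        ,   1.        ]]), 'tool_from_camera': array([[ 8.42998912e-05, -9.58886125e-01, -2.83791107e-01,
         7.38565038e+01],
       [ 9.99999991e-01,  1.10134998e-04, -7.50799820e-05,
         2.04619494e-01],
       [ 1.03248486e-04, -2.83791098e-01,  9.58886126e-01,
        -1.42974287e+02],
       [ 0.00000000e+00,  0.00000000e+00,  0.00000000e+00,
         1.00000000e+00]])}
```

View pics/scene0.png

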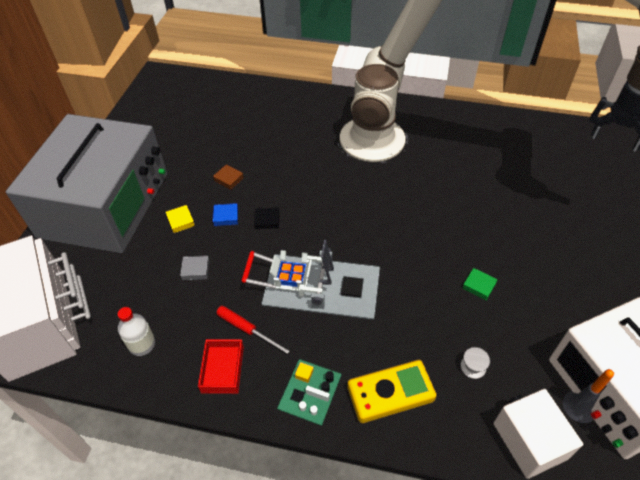

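View pics/top0.png

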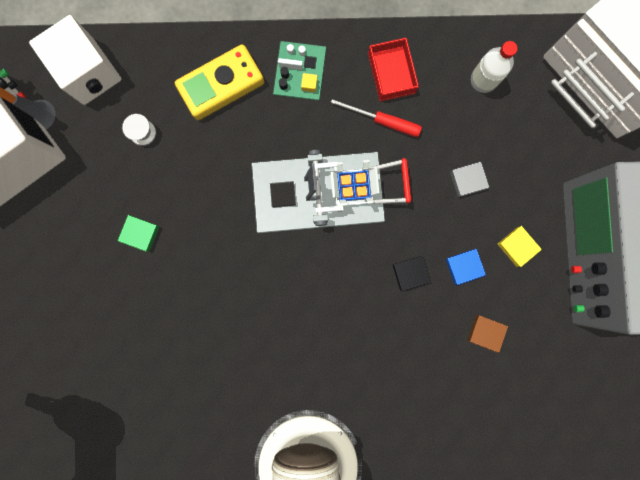

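View pics/wrist0.png

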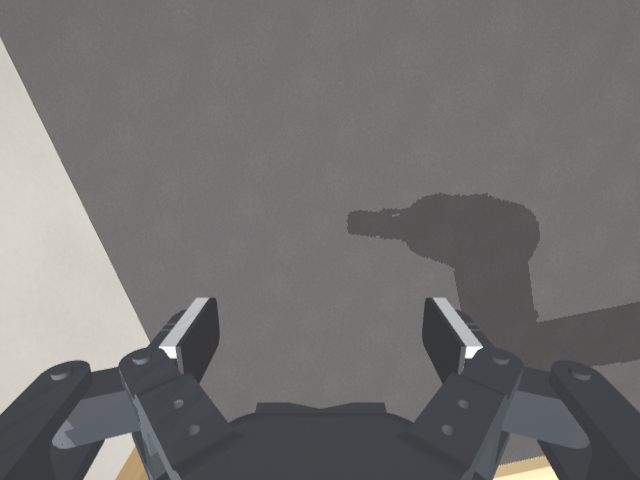

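The top view shows these candidates: blue tray (466,267), loaded blue tray in the turner (354,186), black (411,273), yellow (520,246), brown (489,333), grey (470,179) and green (138,233). The only blue tray on the bench is the one at (466,267). Next I'll crop it and measure.

```bash
cat > h.py <<'E'
import numpy as np,cv2
from bench import *
def cam(n):
    p=camera_params(n);
    if n!="wrist":
        R=cv2.Rodrigues(p["rvec"])[0];t=p["tvec"];return p["mtx"],R,-R.T@t
    from scipy.spatial.transform import Rotation as Ro
    s=read_state();Rt=Ro.from_quat(s["ee_rot"]).as_matrix();T=p["tool_from_camera"]
    return p["mtx"],(Rt@T[:3,:3]).T,s["position"]+Rt@T[:3,3]
def ray(c,uv):
    K,R,C=c
    d=np.linalg.inv(K)@np.array([uv[0],uv[1],1.]);return R.T@d
def onz(c,uv,z):
    d=ray(c,uv);return c[2]+d*(z-c[2][2])/d[2]
def proj(c,P):
    K,R,C=c;q=K@(R@(np.asarray(P,float)-C));return q[:2]/q[2]
def two(c1,u1,c2,u2):
    d1=ray(c1,u1);d2=ray(c2,u2);d1/=np.linalg.norm(d1);d2/=np.linalg.norm(d2)
    A=np.stack([d1,-d2],1);s=np.linalg.lstsq(A,c2[2]-c1[2],rcond=None)[0]
    a=c1[2]+s[0]*d1;b=c2[2]+s[1]*d2;return (a+b)/2,np.linalg.norm(a-b)
def blobs(im,lo,hi,amin=40):
    m=cv2.inRange(cv2.cvtColor(im,cv2.COLOR_BGR2HSV),lo,hi)
    cs=cv2.findContours(m,cv2.RETR_EXTERNAL,cv2.CHAIN_APPROX_NONE)[0]
    return [c for c in cs if cv2.contourArea(c)>=amin]
E
python3 - <<'E'
from h import *
np.set_printoptions(precision=1,suppress=True)
for n in["top","scene"]:
    im=cv2.imread(f"pics/{n}0.png");c=cam(n)
    for nm,lo,hi in[("blue",(105,150,80),(125,255,255)),("red",(0,200,100),(4,255,255)),("or",(8,150,150),(17,255,255))]:
        for b in blobs(im,lo,hi,15):
            r=cv2.minAreaRect(b);print(n,nm,cv2.contourArea(b),r,onz(c,r[0],{"blue":21,"red":48,"or":44}[nm]))
            if nm=="blue":
                print([onz(c,p,21)[:2] for p in cv2.boxPoints(r)])
im=cv2.imread("pics/top0.png")
cv2.imwrite("pics/crop1.png",cv2.resize(im[140:300,240:500],None,fx=3,fy=3,interpolation=cv2.INTER_CUBIC))
im=cv2.imread("pics/scene0.png")
cv2.imwrite("pics/crop2.png",cv2.resize(im[190:330,200:400],None,fx=4,fy=4,interpolation=cv2.INTER_CUBIC))
E
```

```text
top blue 888.0 ((465.550048828125, 266.6499938964844), (28.776723861694336, 32.8876838684082), 71.56504821777344) [ 393.4 -334.1   21. ]
[array([ 411.8, -293.3]), array([ 431.7, -358.9]), array([ 375.1, -374.7]), array([ 355.3, -309.4])]
top blue 142.5 ((353.6147766113281, 185.2377166748047), (27.663105010986328, 30.361940383911133), 83.8844985961914) [ 568.8 -108.5   21. ]
[array([595.4, -74.5]), array([ 600.8, -138. ]), array([ 542.4, -142.2]), array([537. , -79.1])]
top red 21.0 ((576.0, 269.0), (4.0, 8.0), 90.0) [ 383.  -546.5   48. ]
top red 180.0 ((397.55841064453125, 123.92948913574219), (46.44538879394531, 11.968358039855957), 17.818889617919922) [ 688.7 -200.4   48. ]
top red 26.5 ((508.08380126953125, 51.205204010009766), (14.369403839111328, 10.72003173828125), 8.746162414550781) [ 838.4 -436.4   48. ]
top red 2006.5 ((392.47747802734375, 69.2359619140625), (55.09058380126953, 40.09994888305664), 77.00537872314453) [ 805.1 -194.2   48. ]
top or 778.5 ((488.7054748535156, 333.4520263671875), (30.898862838745117, 27.270587921142578), 20.556047439575195) [ 259.6 -366.1   44. 
[... 1380 characters left out ...]
2  44. ]
scene or 36.0 ((296.0, 277.0), (6.0, 8.0), 90.0) [578.7 -92.3  44. ]
scene or 38.0 ((283.9230651855469, 275.8846130371094), (8.43299388885498, 5.687368392944336), 11.309932708740234) [ 581.5 -121.4   44. ]
scene or 32.0 ((297.5, 268.5), (5.0, 7.0), 90.0) [553.8 -94.9  44. ]
scene or 36.5 ((286.0, 266.5), (5.0, 8.0), 90.0) [ 553.8 -123.6   44. ]
scene or 20.0 ((559.5, 50.0), (8.0, 7.0), 90.0) [-534.  566.   44.]
scene or 360.5 ((561.1065673828125, 32.8278694152832), (30.96322250366211, 23.90143585205078), 5.194429397583008) [-646.8  576.5   44. ]
scene or 53.5 ((138.53048706054688, 19.725608825683594), (14.687394142150879, 9.938838005065918), 6.340191841125488) [-418.1 -946.6   44. ]
```

View pics/crop1.png

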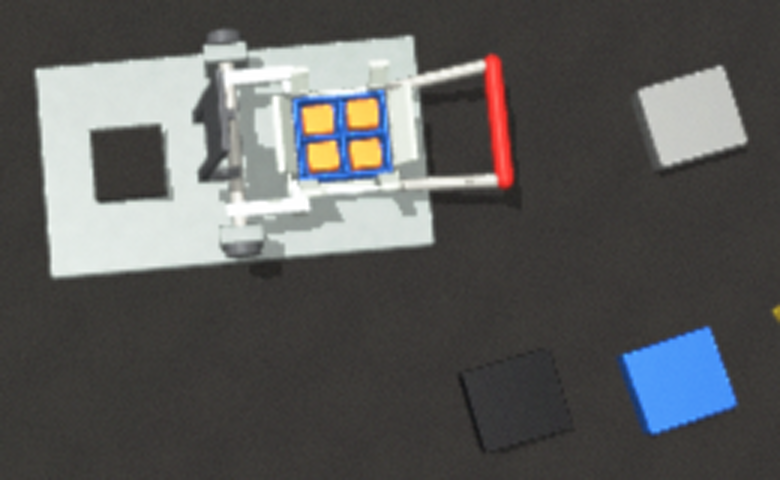

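View pics/crop2.png

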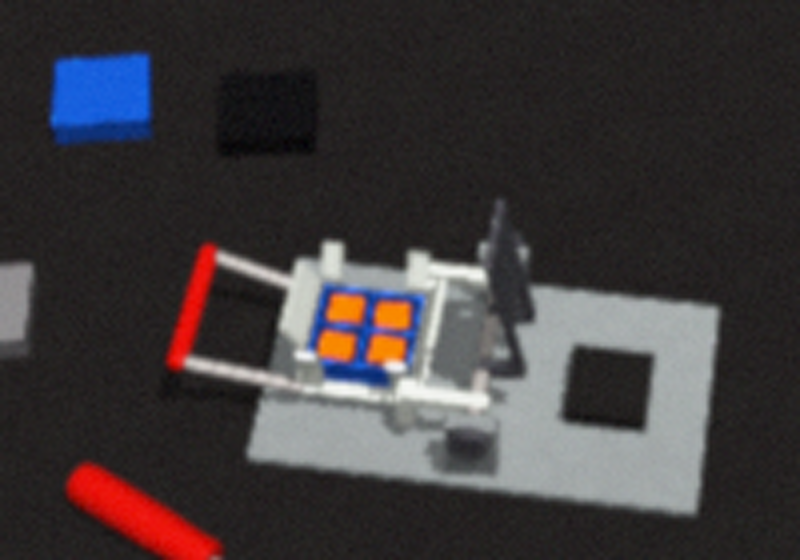

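The crop confirms the plain blue tray, face down, at (466,267). The loaded tray in the turner sits at about (354,185). I'll go round the base via (460,100) to hover above the blue tray.

Call:
send_rows --pt "0.035 0.033 0" --pt "0.07 0.067 0" --pt "0.104 0.1 0" --pt "0.138 0.134 0" --pt "0.172 0.167 0" --pt "0.207 0.2 0" --pt "0.241 0.234 0" --pt "0.276 0.267 0" --pt "0.31 0.301 0" --pt "0.345 0.334 0" --pt "0.38 0.367 0" --pt "0.414 0.401 0" --yaw '[5,10,15,20,25,30,35,40,45,50,54,58]' --fingers '[0,0,0,0,0,0,0,0,0,0,0,0]'

```text
clock: 1.35
position: [460.3, 97.8, 231.3]
ee_rot: [0.797, -0.604, 0.0, 0.001]
contact_force: [1.1, -0.3, 0.4]
gripper_width: 85.1
```

```bash
cat >> h.py <<'E'
from scipy.spatial.transform import Rotation as Ro
def plan(P,ydir=None):
    s=read_state();R=Ro.from_quat(s["ee_rot"]).as_matrix()
    d=R.T@(np.asarray(P,float)-s["position"])
    yw=None
    if ydir is not None:
        cur=np.degrees(np.arctan2(R[1,1],R[0,1]));yw=-((ydir-cur+90)%180-90)
    print("pos",s["position"],"tool y deg",np.degrees(np.arctan2(R[1,1],R[0,1])),"tilt",np.degrees(np.arccos(-R[2,2])),"j",s["joints"],"t",s["clock"]);print("shift mm",d,"yaw",yw,"F",s["contact_force"],"w",s["gripper_width"])
np.set_printoptions(precision=2,suppress=True)
E
python3 -c "
from h import *
plan([393,-328,200],15.6)"
```

```text
pos [460.33  97.76 231.3 ] tool y deg -164.3036498174871 tilt 0.0762816267396797 j [ 0.56  0.12 -0.35  0.   -1.1  -0.28] t 1.35
shift mm [391.62 180.    31.86] yaw 0.09635018251287875 F [ 1.06 -0.27  0.39] w 85.1282333554238
```

Call:
send_rows --pt "0.036 0.0165 0" --pt "0.072 0.033 0" --pt "0.108 0.05 0" --pt "0.144 0.066 0" --pt "0.18 0.083 0.005" --pt "0.216 0.1 0.01" --pt "0.252 0.116 0.015" --pt "0.288 0.133 0.02" --pt "0.324 0.15 0.025" --pt "0.36 0.166 0.03" --pt "0.392 0.18 0.032" --pt "0.392 0.18 0.032" --yaw '[0,0,0,0,0,0,0,0,0,0,0,0]' --fingers '[0,0,0,0,0,0,0,0,0,0,0,0]'

```text
clock: 2.55
position: [392.1, -331.3, 198.8]
ee_rot: [0.796, -0.606, -0.0, 0.001]
contact_force: [-0.4, -0.0, 0.6]
gripper_width: 85.4
```

```bash
python3 - <<'E'
from h import *
c=cam("wrist");im=get_image("wrist");cv2.imwrite("pics/w1.png",im)
for b in blobs(im,(105,100,60),(125,255,255),100):
    r=cv2.minAreaRect(b);print(r,onz(c,r[0],21));B=[onz(c,p,21)[:2] for p in cv2.boxPoints(r)];print(B,[np.linalg.norm(B[i]-B[i-1]) for i in range(4)],[np.degrees(np.arctan2(*(B[i]-B[i-1])[::-1])) for i in range(4)])
plan([393,-328,200],15.6)
E
```

```text
((317.92431640625, 208.50228881835938), (68.72602844238281, 62.09270477294922), 88.26429748535156) [ 397.54 -338.53   21.  ]
[array([ 434.01, -360.68]), array([ 379.78, -377.39]), array([ 358.98, -315.11]), array([ 416.36, -297.34])] [np.float64(65.75317951724548), np.float64(56.744188114713076), np.float64(65.66474889716095), np.float64(60.07359353530203)] [np.float64(-74.43293771574109), np.float64(-162.86950966358057), np.float64(108.47029731424892), np.float64(17.208608345593607)]
pos [ 392.25 -329.79  199.02] tool y deg -164.5154169380632 tilt 0.0912972374510928 j [-0.38  0.22 -0.31  0.   -1.04  0.65] t 2.6
shift mm [-1.53 -1.2  -0.98] yaw -0.11541693806316289 F [ 0.16 -0.   -0.2 ] w 85.39026859848826
```

View pics/w1.png

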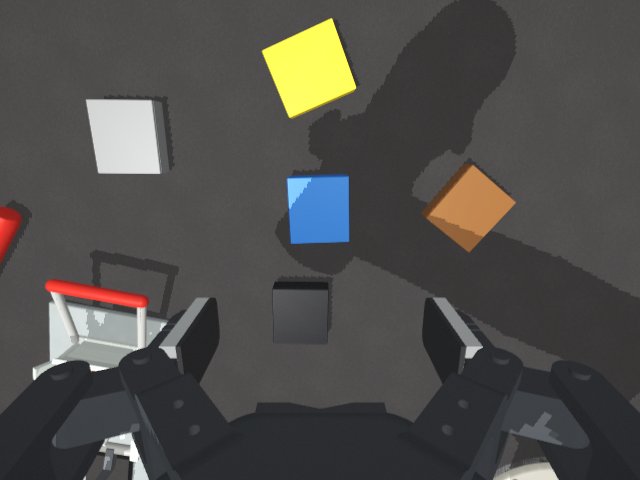

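The wrist view shows the blue tray at (318,208), partly in shadow, with the black one at (300,312) about 40 mm clear of it. I'll refine the top-face corners in a close crop.

```bash
python3 - <<'E'
from h import *
im=cv2.imread("pics/w1.png")
cv2.imwrite("pics/w1c.png",cv2.resize(im[160:260,270:370],None,fx=6,fy=6,interpolation=cv2.INTER_CUBIC))
c=cam("wrist")
b=blobs(im,(105,100,60),(125,255,255),100)[0]
for e in(3,5):print(cv2.approxPolyDP(b,e,True)[:,0].tolist(),[onz(c,p,21)[:2] for p in cv2.approxPolyDP(b,e,True)[:,0]])
E
```

```text
[[346, 174], [293, 175], [286, 179], [291, 243], [349, 240]] [array([ 381.47, -374.64]), array([ 427.94, -360.83]), array([ 433.24, -355.59]), array([ 413.83, -297.2 ]), array([ 360.59, -315.07])]
[[346, 174], [286, 179], [291, 243], [349, 240]] [array([ 381.47, -374.64]), array([ 433.24, -355.59]), array([ 413.83, -297.2 ]), array([ 360.59, -315.07])]
```

View pics/w1c.png

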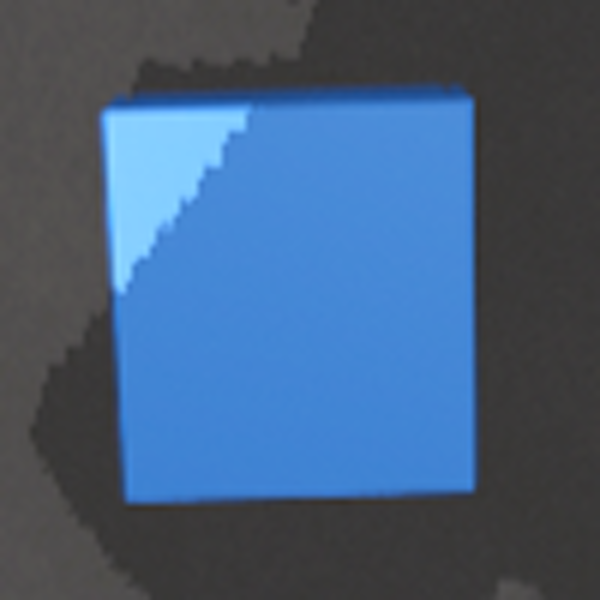

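```bash
python3 - <<'E'
from h import *
c=cam("wrist")
q=[(103,111),(473,98),(476,491),(126,501)]
B=[onz(c,((x+.5)/6-.5+270,(y+.5)/6-.5+160),21)[:2] for x,y in q]
print(B,np.mean(B,0),[(np.linalg.norm(B[i]-B[i-1]),np.degrees(np.arctan2(*(B[i]-B[i-1])[::-1]))) for i in range(4)])
plan([*np.mean(B,0),60],16)
E
```

```text
[array([ 432.78, -356.59]), array([ 378.84, -373.56]), array([ 360.25, -313.68]), array([ 414.2 , -297.01])] [ 396.52 -335.21] [(np.float64(62.40579155660049), np.float64(-72.67882039819423)), (np.float64(56.5487644442769), np.float64(-162.5278167554217)), (np.float64(62.70089394313371), np.float64(107.24386330610143)), (np.float64(56.464146776783366), np.float64(17.173018323103403))]
pos [ 392.25 -329.79  199.02] tool y deg -164.5154169380632 tilt 0.0912972374510928 j [-0.38  0.22 -0.31  0.   -1.04  0.65] t 2.6
shift mm [  6.33  -2.88 139.01] yaw -0.515416938063197 F [ 0.16 -0.   -0.2 ] w 85.39026859848826
```

The face measures 56.5 × 62.5 mm against the given 57 × 63, so it's a match. Its centre is (396.5,-335.2) and its x axis is at about 17.3°. Descending.

Call:
send_rows --pt "0.006 -0.003 0.02" --pt "0.006 -0.003 0.05" --pt "0.006 -0.003 0.08" --pt "0.006 -0.003 0.11" --pt "0.006 -0.003 0.14" --pt "0.006 -0.003 0.14" --yaw '[-1.8,-1.8,-1.8,-1.8,-1.8,-1.8]' --fingers '[0,0,0,0,0,0]'

```text
clock: 3.2
position: [393.9, -332.6, 55.6]
ee_rot: [0.805, -0.593, -0.005, 0.001]
contact_force: [-0.7, 0.8, 0.4]
gripper_width: 85.7
```

```bash
python3 - <<'E'
from h import *
c=cam("wrist");im=get_image("wrist");cv2.imwrite("pics/w2.png",im)
plan([396.5,-335.2,4],17.3)
E
```

```text
pos [ 395.6  -333.63   57.88] tool y deg -162.64079439617478 tilt 0.3290684081381784 j [-0.39  0.41 -0.47  0.   -0.7   0.69] t 3.25
shift mm [ 1.91 -0.67 53.87] yaw 0.059205603825205344 F [0.78 0.57 0.11] w 85.66190544439188
```

View pics/w2.png

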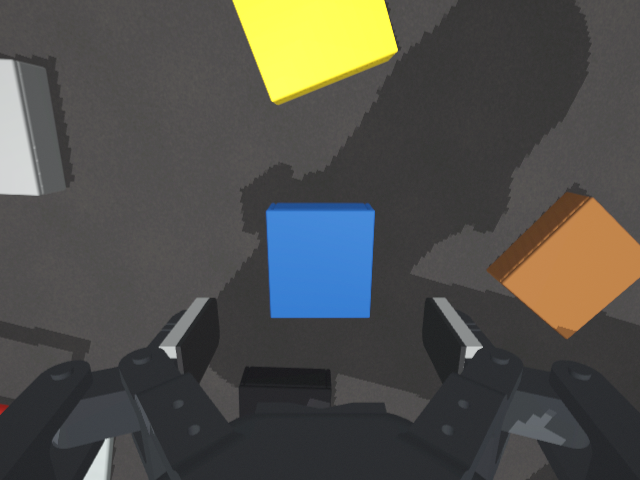

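The tray (columns 267–374, rows 203–318) is square to the jaws and centred at column 320. Descending and closing.

Call:
send_rows --pt "0.002 -0.0005 0.02" --pt "0.002 -0.0005 0.04" --pt "0.002 -0.0005 0.053" --pt "0.002 -0.0005 0.053" --pt "0.002 -0.0005 0.053" --pt "0.002 -0.0005 0.053" --pt "0.002 -0.0005 0.053" --pt "0.002 -0.0005 0.053" --pt "0.002 -0.0005 0.053" --pt "0.002 -0.0005 0.053" --yaw '[0,0,0,0,0,0,0,0,0,0]' --fingers '[0,0,0,0,255,255,255,255,255,255]'

```text
clock: 4.25
position: [397.7, -335.9, 7.0]
ee_rot: [0.806, -0.592, -0.001, 0.001]
contact_force: [-0.7, 1.0, 5.6]
gripper_width: 55.4
```

```bash
python3 - <<'E'
from h import *
im=get_image("wrist");cv2.imwrite("pics/w3.png",im)
plan([396.5,-335.2,150],17.3)
E
```

```text
pos [ 397.73 -335.86    7.  ] tool y deg -162.5942946191689 tilt 0.1411096755134726 j [-0.39  0.49 -0.51  0.   -0.58  0.69] t 4.3
shift mm [  -1.01    1.33 -143.  ] yaw 0.1057053808310684 F [-0.33  0.49  6.91] w 55.40700044215892
```

View pics/w3.png

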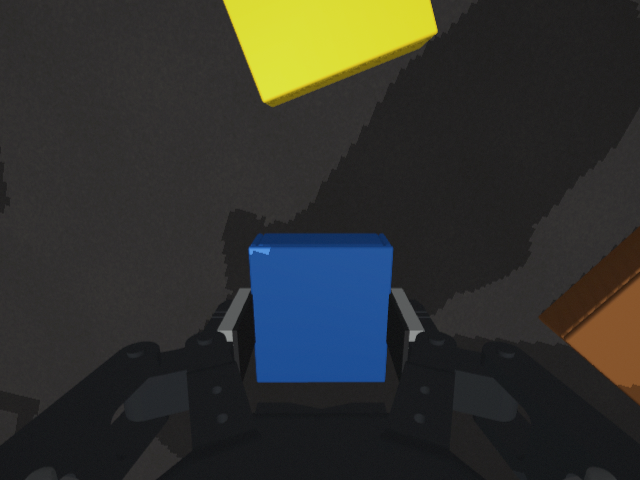

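Gripped: opening 55.4 mm, tray symmetric between the pads, and 5–7 N upward, so the fingertips are just touching the bench. I'll lift, and re-measure the seat from the top and scene images.

Call:
send_rows --pt "0 0 -0.02" --pt "0 0 -0.05" --pt "0 0 -0.09" --pt "0 0 -0.13" --pt "0 0 -0.17" --pt "0 0 -0.17" --yaw '[0,0,0,0,0,0]' --fingers '[255,255,255,255,255,255]'

```text
clock: 4.9
position: [401.5, -337.7, 184.4]
ee_rot: [0.806, -0.591, 0.007, 0.0]
contact_force: [1.3, -0.2, -0.3]
gripper_width: 55.0
```

```bash
python3 - <<'E'
from h import *
t=cv2.imread("pics/top0.png");s=cv2.imread("pics/scene0.png");ct=cam("top");cs=cam("scene")
def oc(im,box):
    x0,y0,x1,y1=box;sub=im[y0:y1,x0:x1];out=[]
    for b in blobs(sub,(8,120,120),(22,255,255),8):
        M=cv2.moments(b);out.append((M['m10']/M['m00']+x0,M['m01']/M['m00']+y0,cv2.contourArea(b)))
    return out
a=oc(t,(335,168,375,205));b=oc(s,(270,255,315,290));print(a,b)
for u in a:
    for v in b:
        P,g=two(ct,u[:2],cs,v[:2]);
        if g<6 and 30<P[2]<60:print(P,g)
print("relays mean z45",np.mean([onz(ct,u[:2],45) for u in a],0),np.mean([onz(cs,u[:2],45) for u in b],0))
bl=[x for x in blobs(t,(105,150,80),(125,255,255),100) if cv2.boundingRect(x)[0]<400][0]
r=cv2.minAreaRect(bl);B=np.array([onz(ct,p,48)[:2] for p in cv2.boxPoints(r)]);print("rim",B,B.mean(0),[(np.linalg.norm(B[i]-B[i-1]),np.degrees(np.arctan2(*(B[i]-B[i-1])[::-1]))) for i in range(4)])
for im,c,box,n in((t,ct,(395,150,420,215),"t"),(s,cs,(235,245,262,292),"s")):
    x0,y0,x1,y1=box;h=cv2.cvtColor(im[y0:y1,x0:x1],cv2.COLOR_BGR2HSV)
    m=cv2.inRange(h,(0,150,90),(6,255,255))|cv2.inRange(h,(174,150,90),(180,255,255))
    b=max(cv2.findContours(m,0,1)[0],key=cv2.contourArea);r=cv2.minAreaRect(b);p=cv2.boxPoints(r)+[x0,y0];d=[np.linalg.norm(p[0]-p[1]),np.linalg.norm(p[1]-p[2])]
    e=[(p[0]+p[1])/2,(p[2]+p[3])/2] if d[0]<d[1] else [(p[1]+p[2])/2,(p[3]+p[0])/2]
    E=[onz(c,q,48)[:2] for q in e];print("bar",n,e,E,np.mean(E,0),np.linalg.norm(E[0]-E[1]),np.degrees(np.arctan2(*(E[1]-E[0])[::-1])))
for n in("top","wrist","scene"):cv2.imwrite(f"pics/{n}4.png",get_image(n))
plan([565,-110,180],4.8)
E
```

```text
[(348.4492753623188, 191.9855072463768, 11.5), (361.2863534675615, 190.8165548098434, 74.5), (345.44594594594594, 179.5472972972973, 74.0), (361.68055555555554, 177.07407407407408, 36.0)] [(296.02702702702703, 276.8783783783784, 37.0), (283.9078947368421, 275.88157894736844, 38.0), (297.7239583333333, 268.375, 32.0), (286.1415525114155, 266.58447488584477, 36.5)]
[551.07 -95.59  40.62] 0.7548406193653621
[ 552.77 -122.88   42.3 ] 1.5523816651065383
[576.96 -91.6   42.13] 2.3019126874695623
[ 580.76 -122.77   42.68] 2.011259947200062
relays mean z45 [ 564.75 -107.84   45.  ] [ 567.46 -107.64   45.  ]
rim [[ 589.16  -73.42]
 [ 594.39 -135.03]
 [ 537.68 -139.17]
 [ 532.52  -77.86]] [ 563.44 -106.37] [(np.float64(56.81369233591319), np.float64(4.482773464771249)), (np.float64(61.83474070637649), np.float64(-85.14599151390591)), (np.float64(56.86163330455058), np.float64(-175.8257814278195)), (np.float64(61.528243002523226), np.float64(94.81198161717823))]
bar t [array([403.04, 157.88]), array([408.15, 202.1 ])] [array([ 617.51, -208.89]), array([ 526.19, -215.69])] [ 571.85 -212.29] 91.57033160989535 -175.7412184956366
bar s [array([252.14, 250.75]), array([243.2 , 282.06])] [array([ 527.67, -216.81]), array([ 621.27, -210.06])] [ 574.47 -213.43] 93.8419178013025 4.124511764700526
pos [ 397.67 -335.37  177.25] tool y deg -162.61796042921398 tilt 0.09649834141660382 j [-0.39  0.26 -0.33  0.   -0.99  0.69] t 5.05
shift mm [-165.09 -227.01   -3.09] yaw 12.582039570786037 F [ 0.08  0.63 -0.97] w 55.63282397529655
```

View pics/wrist4.png

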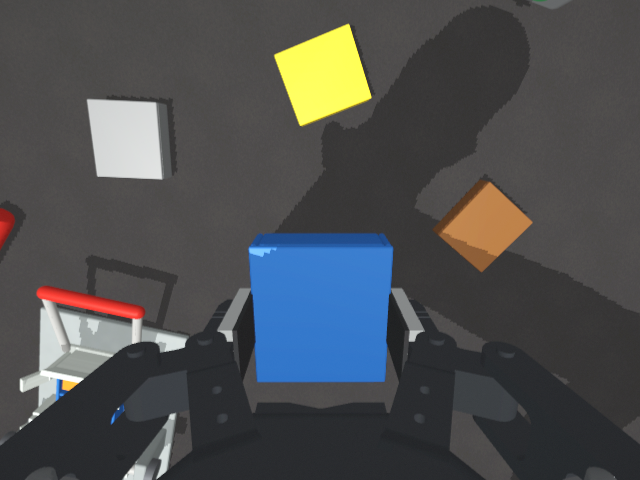

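The tray is still held and symmetric. The seat reads about (564.5,-107) at 4.6°, and the bar about (573,-213); both cameras agree. I'll go to a viewing pose beyond the seat for one close wrist measurement.

```bash
python3 - <<'E'
from h import *
plan([559,-47,265],4.6)
E
```

```text
pos [ 397.67 -335.37  177.25] tool y deg -162.61796042921398 tilt 0.09649834141660382 j [-0.39  0.26 -0.33  0.   -0.99  0.69] t 5.05
shift mm [-227.02 -239.96  -88.1 ] yaw 12.782039570786026 F [ 0.08  0.63 -0.97] w 55.63282397529655
```

Call:
send_rows --pt "-0.02 -0.022 -0.02" --pt "-0.045 -0.048 -0.05" --pt "-0.07 -0.074 -0.075" --pt "-0.095 -0.1 -0.088" --pt "-0.12 -0.127 -0.088" --pt "-0.145 -0.153 -0.088" --pt "-0.17 -0.18 -0.088" --pt "-0.195 -0.206 -0.088" --pt "-0.215 -0.227 -0.088" --pt "-0.227 -0.24 -0.088" --pt "-0.227 -0.24 -0.088" --pt "-0.227 -0.24 -0.088" --yaw '[1,2,4,5,7,8,10,11,12,12.8,12.8,12.8]' --fingers '[255,255,255,255,255,255,255,255,255,255,255,255]'

```text
clock: 6.25
position: [558.3, -46.9, 263.2]
ee_rot: [0.735, -0.678, -0.002, 0.002]
contact_force: [0.2, 0.1, -0.7]
gripper_width: 55.6
```

```bash
python3 - <<'E'
from h import *
c=cam("wrist");im=get_image("wrist");cv2.imwrite("pics/w5.png",im)
plan([559,-47,265],4.6)
print("seat px",proj(c,[564.5,-107,48]),"bar",proj(c,[573,-213,48]))
E
```

```text
pos [558.27 -47.36 263.66] tool y deg -175.42211140105715 tilt 0.26050379926902195 j [ 0.2   0.26 -0.1  -0.   -1.22 -0.12] t 6.3
shift mm [-0.3  -0.75 -1.34] yaw -0.022111401057145486 F [ 0.44  0.38 -0.38] w 55.49247896746
seat px [319.42 149.63] bar [319.42  29.48]
```

View pics/w5.png

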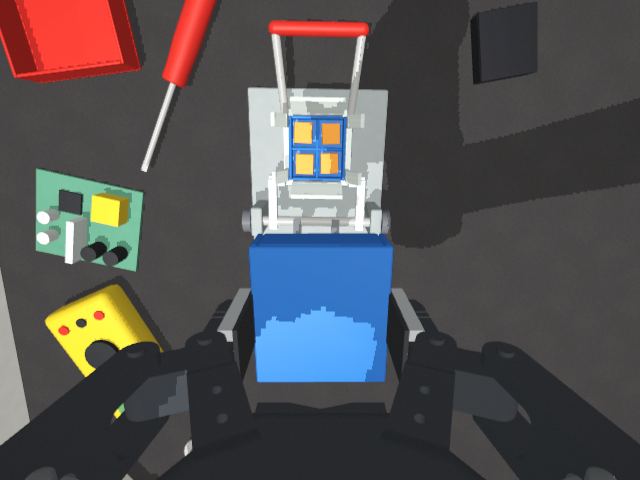

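```bash
python3 - <<'E'
from h import *
c=cam("wrist");im=cv2.imread("pics/w5.png")
h=cv2.cvtColor(im,cv2.COLOR_BGR2HSV)
def ang(a,b):return np.degrees(np.arctan2(*(b-a)[::-1]))
sub=im[90:200,270:370]
m=cv2.inRange(h,(105,130,60),(125,255,255));m[:100]=0;m[200:]=0;m[:,:270]=0;m[:,370:]=0
p=cv2.findNonZero(m);r=cv2.minAreaRect(p);B=np.array([onz(c,q,48)[:2] for q in cv2.boxPoints(r)])
print("rim",r,B.mean(0),[(np.linalg.norm(B[i]-B[i-1]),ang(B[i-1],B[i])) for i in range(4)])
m=cv2.inRange(h,(8,120,120),(22,255,255));m[:100]=0;m[200:]=0;m[:,:270]=0;m[:,370:]=0
M=cv2.moments(m,True);print("relays",onz(c,(M['m10']/M['m00'],M['m01']/M['m00']),44))
m=cv2.inRange(h,(0,150,80),(6,255,255))|cv2.inRange(h,(174,150,80),(180,255,255));m[60:]=0;m[:,:250]=0;m[:,400:]=0
r=cv2.minAreaRect(cv2.findNonZero(m));B=np.array([onz(c,q,48)[:2] for q in cv2.boxPoints(r)])
print("bar",r,B.mean(0),[(np.linalg.norm(B[i]-B[i-1]),ang(B[i-1],B[i])) for i in range(4)])
# hinge knobs
for u in((248,221),(384,221)):print("knob",onz(c,u,48))
cv2.imwrite("pics/w5c.png",cv2.resize(im[10:240,230:410],None,fx=2.5*1.0,fy=2.5,interpolation=cv2.INTER_CUBIC))
E
```

```text
rim ((316.8955993652344, 147.8020782470703), (57.160404205322266, 64.54996490478516), 1.2453643083572388) [ 567.16 -108.19] [(np.float64(58.661911792670665), np.float64(3.315079298747065)), (np.float64(62.47917899306919), np.float64(-88.2038099072628)), (np.float64(55.74472732973696), np.float64(-176.57795770284463)), (np.float64(62.57400446667206), np.float64(94.46995154139034))]
relays [ 558.68 -113.71   44.  ]
bar ((318.01776123046875, 28.38123321533203), (100.0985107421875, 16.093210220336914), 0.9093804955482483) [ 574.29 -214.31] [(np.float64(92.0094774668617), np.float64(3.838243468024254)), (np.float64(13.003386534023827), np.float64(-88.89457844266224)), (np.float64(90.94656474389842), np.float64(-176.142957985017)), (np.float64(13.025970284746418), np.float64(95.78689826187707))]
knob [634.28 -28.26  48.  ]
knob [490.36 -39.64  48.  ]
```

View pics/w5c.png

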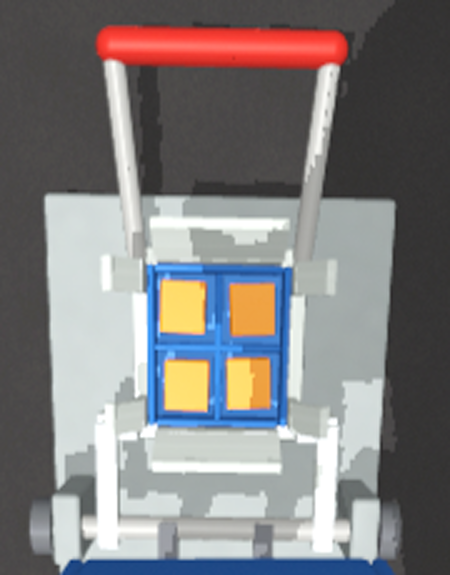

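The wrist view matches the earlier fixes: rim centre (316.9,147.8) px gives (567,-108), the bar gives (574,-214) with a length of 92 mm including the round ends, and the hinge is about (560,-34). I'll use seat (565.5,-107.3), angle 4.5°, and bar (573.5,-213.3). Moving over the seat first, then down partway.

Call:
send_rows --pt "0.015 -0.001 0" --pt "0.035 -0.0015 0" --pt "0.055 -0.0025 0.01" --pt "0.0613 -0.0025 0.03" --pt "0.0613 -0.0025 0.06" --pt "0.0613 -0.0025 0.09" --pt "0.0613 -0.0025 0.12" --pt "0.0613 -0.0025 0.145" --pt "0.0613 -0.0025 0.155" --pt "0.0613 -0.0025 0.16" --pt "0.0613 -0.0025 0.16" --pt "0.0613 -0.0025 0.16" --yaw '[0,0,0,0,0,0,0,0,0,0,0,0]' --fingers '[255,255,255,255,255,255,255,255,255,255,255,255]'

```text
clock: 7.5
position: [565.8, -108.7, 105.0]
ee_rot: [0.735, -0.678, -0.0, 0.001]
contact_force: [0.9, -1.4, -0.2]
gripper_width: 55.1
```

```bash
python3 - <<'E'
from h import *
c=cam("wrist")
for n in("wrist","top","scene"):cv2.imwrite(f"pics/{n}6.png",get_image(n))
plan([565.6,-108.3,57],4.5)
a=cv2.imread("pics/top6.png")[130:240,280:430];b=cv2.imread("pics/scene6.png")[200:310,230:380]
cv2.imwrite("pics/c6.png",cv2.resize(np.hstack([a,b]),(800,300),interpolation=cv2.INTER_CUBIC))
E
```

```text
pos [ 565.63 -108.34  104.87] tool y deg -175.40780104702256 tilt 0.1266233935959588 j [ 0.09  0.42 -0.28  0.   -0.87 -0.01] t 7.65
shift mm [-0.06 -0.08 47.87] yaw 0.09219895297746916 F [-0.61 -1.15 -0.86] w 55.40640069977683
```

View pics/c6.png

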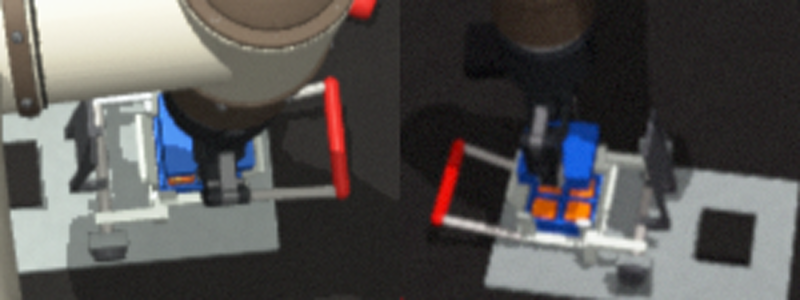

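View pics/wrist6.png

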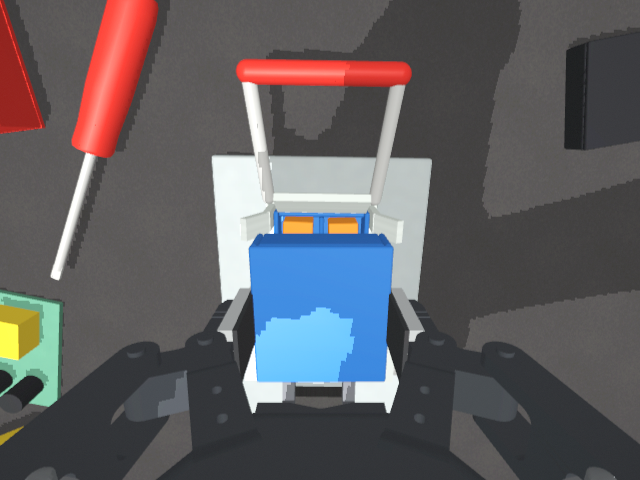

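The tray (columns 250–391) lines up with the seat rim (274–369), both centred near column 321. Lowering slowly.

Call:
send_rows --pt "0 0 0.008" --pt "0 0 0.016" --pt "0 0 0.024" --pt "0 0 0.031" --pt "0 0 0.037" --pt "0 0 0.042" --pt "0 0 0.046" --pt "0 0 0.047" --pt "0 0 0.047" --yaw '[0,0,0,0,0,0,0,0,0]' --fingers '[255,255,255,255,255,255,255,255,255]'

```text
clock: 8.55
position: [565.7, -108.1, 57.7]
ee_rot: [0.735, -0.678, -0.001, 0.001]
contact_force: [1.0, 1.5, -1.3]
gripper_width: 55.4
```

```bash
python3 - <<'E'
from h import *
cv2.imwrite(f"pics/w7.png",get_image("wrist"))
plan([565.6,-108.3,55],4.5)
E
```

```text
pos [ 565.62 -108.15   57.73] tool y deg -175.4141443116691 tilt 0.10564686145635126 j [ 0.09  0.48 -0.33  0.   -0.76 -0.01] t 8.6
shift mm [0.15 0.03 2.73] yaw 0.08585568833086654 F [ 1.02  1.91 -1.49] w 55.15697509081668
```

View pics/w7.png

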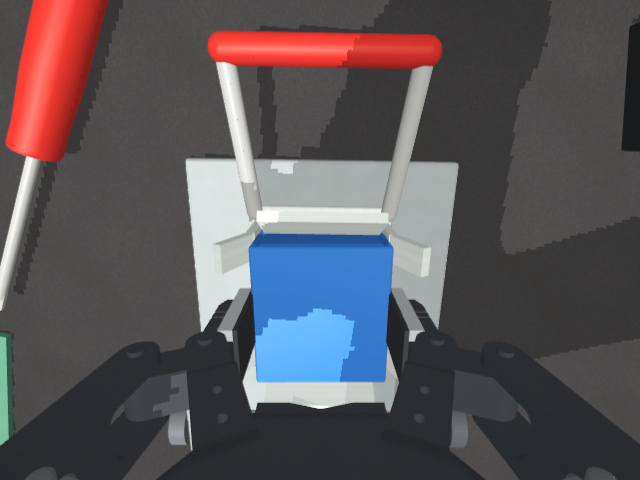

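The tray sits between the guide walls with only about 2 N of force. A couple of mm more, then release.

Call:
send_rows --pt "0 0 0.0015" --pt "0 0 0.003" --pt "0 0 0.004" --pt "0 0 0.004" --yaw '[0,0,0,0]' --fingers '[255,255,255,255]'

```text
clock: 9.0
position: [565.9, -108.1, 55.0]
ee_rot: [0.735, -0.678, -0.0, 0.001]
contact_force: [-2.3, 2.7, 6.3]
gripper_width: 55.7
```

Contact is 6 N upward at TCP z = 55, exactly the predicted seated height. Releasing and rising.

Call:
send_rows --pt "0 0 0" --pt "0 0 0" --pt "0 0 0" --pt "0 0 0" --pt "0 0 0" --pt "0 0 -0.01" --pt "0 0 -0.03" --pt "0 0 -0.06" --pt "0 0 -0.1" --pt "0 0 -0.14" --pt "0 0 -0.14" --yaw '[0,0,0,0,0,0,0,0,0,0,0]' --fingers '[0,0,0,0,0,0,0,0,0,0,0]'

```text
clock: 10.1
position: [569.8, -108.4, 202.6]
ee_rot: [0.735, -0.678, 0.005, -0.004]
contact_force: [0.5, -0.1, 0.2]
gripper_width: 85.4
```

```bash
python3 - <<'E'
from h import *
c=cam("wrist");im=get_image("wrist");cv2.imwrite("pics/w8.png",im)
h=cv2.cvtColor(im,cv2.COLOR_BGR2HSV)
r=cv2.minAreaRect(max(blobs(im,(105,130,60),(125,255,255),100),key=cv2.contourArea));B=np.array([onz(c,q,69)[:2] for q in cv2.boxPoints(r)])
print("tray",r,B.mean(0),[(np.linalg.norm(B[i]-B[i-1]),np.degrees(np.arctan2(*(B[i]-B[i-1])[::-1]))) for i in range(4)])
m=cv2.inRange(h,(0,150,80),(6,255,255))|cv2.inRange(h,(174,150,80),(180,255,255));m[:,:200]=0;m[:,450:]=0;m[200:]=0
r=cv2.minAreaRect(max(cv2.findContours(m,0,1)[0],key=cv2.contourArea));B=np.array([onz(c,q,48)[:2] for q in cv2.boxPoints(r)])
print("bar",r,B.mean(0),[(np.linalg.norm(B[i]-B[i-1]),np.degrees(np.arctan2(*(B[i]-B[i-1])[::-1]))) for i in range(4)])
plan([573.5,-213.3,150],94.5)
E
```

```text
tray ((326.208251953125, 191.07247924804688), (16.063236236572266, 70.20704650878906), 80.13418579101562) [ 571.09 -139.75] [(np.float64(12.941300496884711), np.float64(-76.79642085297742)), (np.float64(55.7052513144886), np.float64(-165.397013513551)), (np.float64(12.78416495284326), np.float64(106.3870895260895)), (np.float64(56.41954206923308), np.float64(14.764936430632465))]
bar ((330.5009765625, 94.94644927978516), (115.08879089355469, 16.8723087310791), 1.023030161857605) [ 573.87 -213.43] [(np.float64(92.32257486742895), np.float64(3.667791892281942)), (np.float64(12.517799672452524), np.float64(-88.61921924863657)), (np.float64(91.15655306028697), np.float64(-176.35093304157186)), (np.float64(12.49582531232494), np.float64(96.7252763424094))]
pos [ 567.91 -108.02  199.31] tool y deg -175.37311589313262 tilt 0.41461188137920324 j [ 0.09  0.33 -0.16  0.   -1.07 -0.01] t 10.15
shift mm [105.34   3.28  49.39] yaw -89.87311589313265 F [ 0.02  1.19 -0.53] w 85.2845215485292
```

View pics/w8.png

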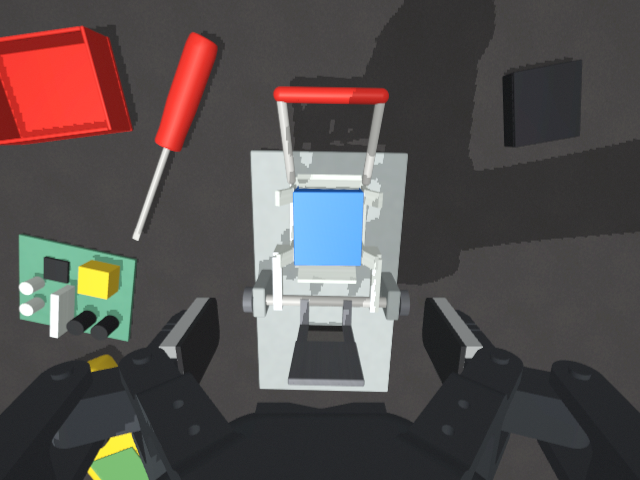

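The empty tray (columns 293–364, rows 188–265) sits square inside the guide walls. I'll check its centre numerically while planning the bar approach.

```bash
python3 - <<'E'
from h import *
c=cam("wrist")
im=cv2.imread("pics/w8.png");h=cv2.cvtColor(im,cv2.COLOR_BGR2HSV);m=cv2.inRange(h,(100,100,60),(125,255,255));m[:180]=0;m[290:]=0;m[:,:270]=0;m[:,390:]=0
r=cv2.minAreaRect(cv2.findNonZero(m));B=np.array([onz(c,q,69)[:2] for q in cv2.boxPoints(r)])
print("tray",r,B.mean(0),[(np.linalg.norm(B[i]-B[i-1]),np.degrees(np.arctan2(*(B[i]-B[i-1])[::-1]))) for i in range(4)])
plan([573.8,-213.4,110],94.3)
E
```

```text
tray ((327.48992919921875, 226.11459350585938), (70.08894348144531, 77.25191497802734), 0.9391909241676331) [ 564.79 -110.45] [(np.float64(58.85094293942485), np.float64(3.7851667381525673)), (np.float64(64.8167541534855), np.float64(-87.58557091797063)), (np.float64(55.14744715149703), np.float64(-176.24901752740334)), (np.float64(64.80107934504115), np.float64(95.6891420630213))]
pos [ 567.91 -108.02  199.31] tool y deg -175.37311589313262 tilt 0.41461188137920324 j [ 0.09  0.33 -0.16  0.   -1.07 -0.01] t 10.15
shift mm [105.43   3.28  89.39] yaw -89.6731158931326 F [ 0.02  1.19 -0.53] w 85.2845215485292
```

The tray top measures 57.0 mm across at z = 69, so it is seated rim on rim. It is 2–3 mm from my seat fix, and the angle agrees. On to the bar: quarter turn, and part-close the fingers so one fits in the gap.

Call:
send_rows --pt "0.01 0 0" --pt "0.022 0.001 0" --pt "0.035 0.001 0" --pt "0.048 0.002 0" --pt "0.061 0.002 0" --pt "0.074 0.002 0.01" --pt "0.087 0.003 0.025" --pt "0.1 0.003 0.04" --pt "0.1054 0.0033 0.055" --pt "0.1054 0.0033 0.07" --pt "0.1054 0.0033 0.08" --pt "0.1054 0.0033 0.08" --yaw '[-8,-16,-24.5,-33,-41,-49,-57,-65,-73,-81,-89,-89.6]' --fingers '[0,60,120,130,130,130,130,130,130,130,130,130]'

```text
clock: 11.35
position: [571.9, -213.1, 116.8]
ee_rot: [0.999, 0.037, 0.001, -0.0]
contact_force: [-0.3, -0.2, -0.1]
gripper_width: 41.8
```

```bash
python3 - <<'E'
from h import *
plan([573.8,-213.4,29],94.3)
c=cam("wrist")
im=get_image("wrist");cv2.imwrite("pics/w9.png",im);h=cv2.cvtColor(im,cv2.COLOR_BGR2HSV)
m=cv2.inRange(h,(0,150,60),(6,255,255))|cv2.inRange(h,(174,150,60),(180,255,255));m[:,:200]=0;m[:,450:]=0
b=max(cv2.findContours(m,0,1)[0],key=cv2.contourArea);r=cv2.minAreaRect(b);B=np.array([onz(c,q,48)[:2] for q in cv2.boxPoints(r)])
print("bar",r,B.mean(0),[(np.linalg.norm(B[i]-B[i-1]),np.degrees(np.arctan2(*(B[i]-B[i-1])[::-1]))) for i in range(4)])
E
```

```text
pos [ 571.85 -213.12  116.75] tool y deg -85.79376761233284 tilt 0.104312631996091 j [-0.09  0.46 -0.18 -0.   -0.93  1.74] t 11.35
shift mm [ 1.77  0.48 87.76] yaw -0.09376761233284014 F [-0.29 -0.23 -0.12] w 41.79391055456122
bar ((322.4904479980469, 39.26751708984375), (166.64053344726562, 46.44866180419922), 28.610462188720703) [ 695.56 -206.93] [(np.float64(89.9517329153537), np.float64(67.85674712083681)), (np.float64(22.682670658841882), np.float64(-30.303653609588473)), (np.float64(87.44881643000271), np.float64(-111.28467556489808)), (np.float64(23.773883939294933), np.float64(156.15271742361702))]
```

View pics/w9.png

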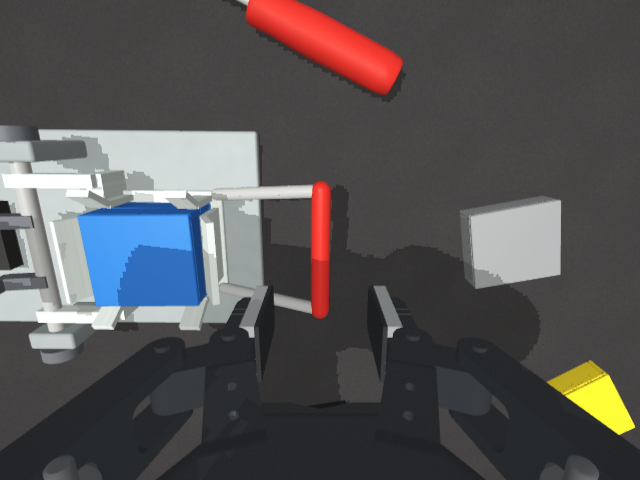

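The bar is at column 320, midway between the fingers (rows 183–317), with the inner finger over the gap. Descending and gripping.

Call:
send_rows --pt "0.0018 0.0005 0.02" --pt "0.0018 0.0005 0.045" --pt "0.0018 0.0005 0.065" --pt "0.0018 0.0005 0.078" --pt "0.0018 0.0005 0.083" --pt "0.0018 0.0005 0.083" --pt "0.0018 0.0005 0.083" --pt "0.0018 0.0005 0.083" --pt "0.0018 0.0005 0.083" --pt "0.0018 0.0005 0.083" --pt "0.0018 0.0005 0.083" --pt "0.0018 0.0005 0.083" --yaw '[0,0,0,0,0,0,0,0,0,0,0,0]' --fingers '[130,130,130,130,130,130,255,255,255,255,255,255]'

```text
clock: 12.6
position: [575.6, -212.7, 36.5]
ee_rot: [0.999, 0.036, 0.003, -0.0]
contact_force: [-1.3, 5.1, 4.4]
gripper_width: 9.9
```

```bash
python3 - <<'E'
from h import *
plan([573.8,-213.4,34],94.3)
for n in("wrist","scene"): cv2.imwrite(f"pics/{n}10.png",get_image(n))
E
```

```text
pos [ 575.63 -212.75   36.45] tool y deg -85.89122637016138 tilt 0.35282979435740675 j [-0.09  0.56 -0.25 -0.   -0.76  1.74] t 12.6
shift mm [-1.88  0.52  2.44] yaw -0.19122637016135968 F [-1.32  5.15  4.42] w 9.922140077460618
```

View pics/wrist10.png

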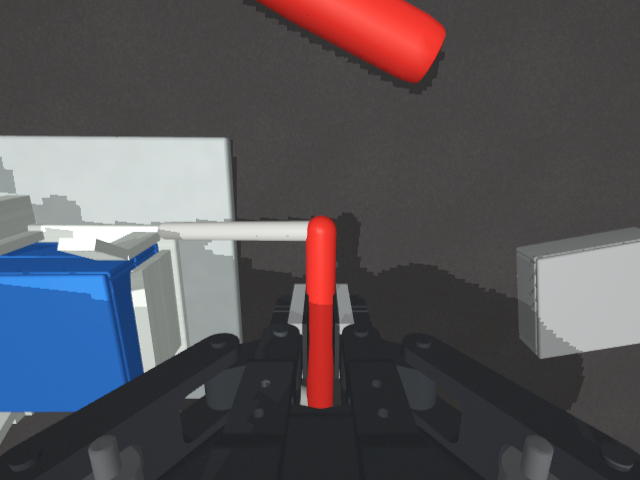

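The grip is on the bar (opening 9.9 mm, small forces). I'll work out the arc rows for the swing.

```bash
cat >> h.py <<'E'
def arc(a,b,n=12,hold=0):
    # rows in tool axes from measured pose, hinge (tcp frame centre) from start fix
    C=np.array([575.6,-212.75,36.45])+180*np.array([-np.sin(np.radians(4.2)),np.cos(np.radians(4.2)),0])
    s=read_state();R=Ro.from_quat(s["ee_rot"]).as_matrix();p=s["position"];yp=np.array([-np.sin(np.radians(4.2)),np.cos(np.radians(4.2)),0])
    v=p-C;th=np.degrees(np.arctan2(v[2],-v@yp));print("theta",th,"r",np.hypot(v[2],v@yp),"xoff",v[0]*yp[1]-v[1]*yp[0],"F",s["contact_force"],"tau",s["wrist_torque"],"t",s["clock"],"w",s["gripper_width"],"j",s["joints"])
    a=th if a is None else a
    ts=np.concatenate([np.linspace(a,b,n+1)[1:]]);out=[]
    for t in np.radians(ts):
        T=C+180*(-np.cos(t)*yp+np.array([0,0,np.sin(t)]));out.append((R.T@(T-p)/1000).round(4).tolist())
    print(out)
E
python3 -c "
from h import *
arc(0,28)"
```

```text
theta -0.0074602192781766715 r 179.99588322583614 xoff 0.02000447062681765 F [-0.13  5.19  3.97] tau [ 1.66  0.19 -0.06] t 12.7 w 9.777285102154142 j [-0.09  0.56 -0.25 -0.   -0.76  1.74]
[[0.0, -0.0001, -0.0074], [0.0001, -0.0006, -0.0147], [0.0001, -0.0013, -0.022], [0.0002, -0.0024, -0.0292], [0.0002, -0.0037, -0.0364], [0.0002, -0.0054, -0.0436], [0.0003, -0.0073, -0.0506], [0.0003, -0.0095, -0.0576], [0.0004, -0.012, -0.0645], [0.0004, -0.0147, -0.0713], [0.0004, -0.0178, -0.078], [0.0005, -0.0211, -0.0845]]
```

Call:
send_rows --pt "0 0 -0.003" --pt "0 0 -0.008" --pt "0 -0.001 -0.015" --pt "0 -0.0015 -0.022" --pt "0 -0.0025 -0.0295" --pt "0 -0.004 -0.037" --pt "0 -0.0055 -0.044" --pt "0 -0.0075 -0.051" --pt "0 -0.01 -0.058" --pt "0 -0.012 -0.065" --pt "0 -0.015 -0.072" --pt "0 -0.018 -0.078" --yaw '[0,0,0,0,0,0,0,0,0,0,0,0]' --fingers '[255,255,255,255,255,255,255,255,255,255,255,255]'

```text
clock: 13.9
position: [574.5, -195.4, 115.8]
ee_rot: [0.999, 0.036, 0.004, 0.0]
contact_force: [2.4, -6.1, -1.6]
gripper_width: 9.6
```

```bash
python3 - <<'E'
from h import *
arc(None,55)
cv2.imwrite("pics/s11.png",cv2.resize(get_image("scene")[150:350,180:420],(720,600),interpolation=cv2.INTER_CUBIC))
E
```

```text
theta 26.013522802659615 r 180.89801763872194 xoff 0.12913705664035646 F [ 2.4  -6.09 -1.57] tau [-1.66 -0.83 -0.07] t 13.9 w 9.578730754502946 j [-0.06  0.45 -0.2   0.   -0.91  1.7 ]
[[-0.0001, -0.0043, -0.0064], [-0.0, -0.008, -0.013], [0.0, -0.012, -0.0194], [0.0, -0.0163, -0.0257], [0.0001, -0.0209, -0.0317], [0.0001, -0.0257, -0.0376], [0.0002, -0.0307, -0.0433], [0.0002, -0.036, -0.0487], [0.0002, -0.0415, -0.054], [0.0003, -0.0472, -0.0589], [0.0003, -0.0531, -0.0637], [0.0003, -0.0592, -0.0682]]
```

View pics/s11.png

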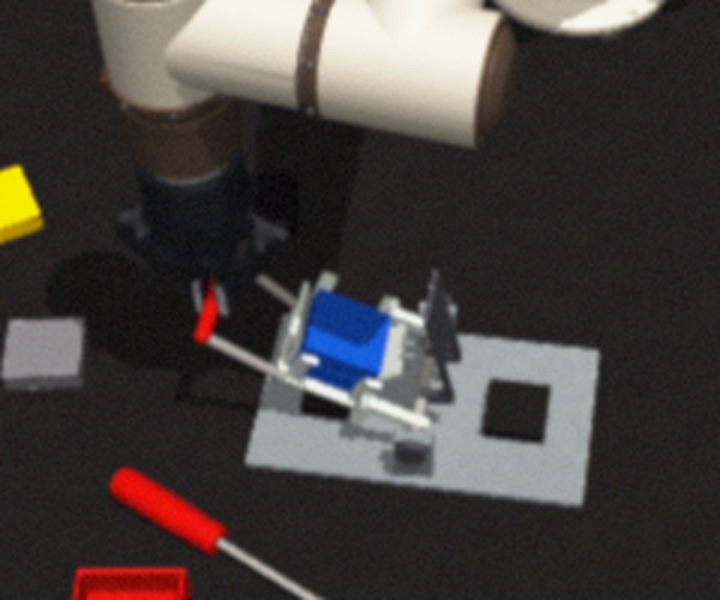

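The leaf is up about 26° with both trays in place, forces are only ~6 N, and the radius holds. Continuing.

Call:
send_rows --pt "0 -0.003 -0.005" --pt "0 -0.007 -0.0115" --pt "0 -0.011 -0.018" --pt "0 -0.0155 -0.0245" --pt "0 -0.02 -0.0307" --pt "0 -0.025 -0.0367" --pt "0 -0.03 -0.0424" --pt "0 -0.0352 -0.048" --pt "0 -0.041 -0.0534" --pt "0 -0.0465 -0.0584" --pt "0 -0.0525 -0.0632" --pt "0 -0.0592 -0.0682" --yaw '[0,0,0,0,0,0,0,0,0,0,0,0]' --fingers '[255,255,255,255,255,255,255,255,255,255,255,255]'

```text
clock: 15.15
position: [570.8, -137.5, 187.8]
ee_rot: [0.999, 0.036, 0.006, 0.002]
contact_force: [3.8, -8.1, 1.2]
gripper_width: 9.2
```

```bash
python3 - <<'E'
from h import *
arc(None,80)
E
```

```text
theta 55.33024138589673 r 183.9663511949375 xoff 0.7065687376227627 F [ 3.77 -8.11  1.15] tau [-2.62 -0.96 -0.14] t 15.15 w 9.236374784119874 j [ 0.04  0.35 -0.16  0.01 -1.05  1.6 ]
[[-0.0007, -0.0076, -0.0004], [-0.0007, -0.0131, -0.0038], [-0.0006, -0.0187, -0.007], [-0.0006, -0.0244, -0.01], [-0.0006, -0.0303, -0.0128], [-0.0005, -0.0362, -0.0154], [-0.0005, -0.0422, -0.0178], [-0.0005, -0.0483, -0.0199], [-0.0005, -0.0544, -0.0219], [-0.0005, -0.0606, -0.0236], [-0.0004, -0.0669, -0.0251], [-0.0004, -0.0733, -0.0263]]
```

Forces are still under 9 N; the radius has drifted 4 mm to 184, which I'll ease back gently while going to 80°, slower near the flap.

Call:
send_rows --pt "0 -0.0045 -0.0025" --pt "0 -0.01 -0.0055" --pt "0 -0.016 -0.0085" --pt "0 -0.022 -0.0115" --pt "0 -0.028 -0.0142" --pt "0 -0.034 -0.0166" --pt "0 -0.04 -0.0188" --pt "0 -0.046 -0.0208" --pt "0 -0.0525 -0.0226" --pt "0 -0.059 -0.0241" --pt "0 -0.0655 -0.0254" --pt "0 -0.072 -0.0266" --yaw '[0,0,0,0,0,0,0,0,0,0,0,0]' --fingers '[255,255,255,255,255,255,255,255,255,255,255,255]'

```text
clock: 16.35
position: [566.4, -67.2, 218.8]
ee_rot: [0.999, 0.037, 0.008, 0.005]
contact_force: [0.3, -3.6, 11.4]
gripper_width: 9.6
```

```bash
python3 - <<'E'
from h import *
arc(None,105)
cv2.imwrite("pics/s12.png",cv2.resize(get_image("scene")[150:350,180:420],(720,600),interpolation=cv2.INTER_CUBIC))
E
```

```text
theta 79.39414602745518 r 185.47009098390126 xoff 1.4400215628719137 F [ 0.26 -3.64 11.39] tau [-1.4  -0.08 -0.16] t 16.35 w 9.550889823758112 j [ 0.17  0.29 -0.17  0.01 -1.1   1.47]
[[-0.0015, -0.0077, 0.0042], [-0.0015, -0.0143, 0.0032], [-0.0015, -0.021, 0.0026], [-0.0015, -0.0277, 0.0021], [-0.0014, -0.0344, 0.0019], [-0.0014, -0.0411, 0.002], [-0.0014, -0.0478, 0.0023], [-0.0014, -0.0544, 0.0029], [-0.0014, -0.0611, 0.0037], [-0.0015, -0.0677, 0.0048], [-0.0015, -0.0743, 0.0061], [-0.0015, -0.0808, 0.0076]]
```

View pics/s12.png

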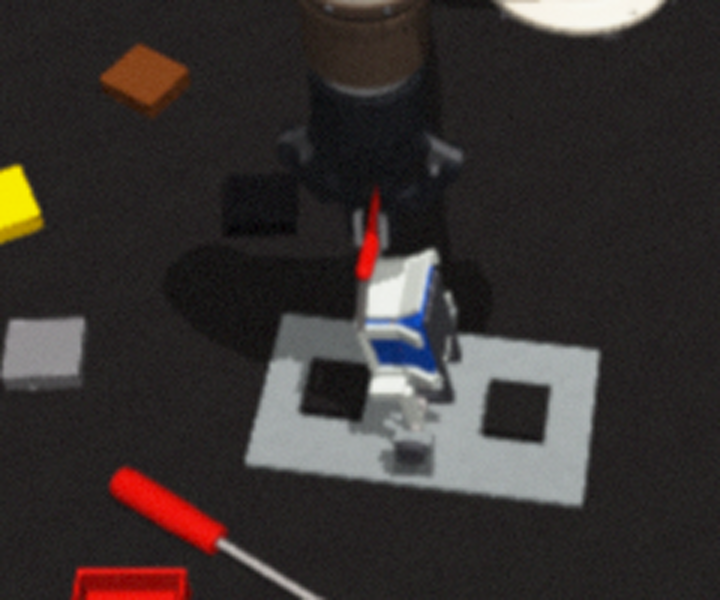

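At about 79° the leaf has just met the flap with both trays clamped, and forces are ≤ 12 N. The bar has settled ~5 mm lower in the pads, so I'll shift the arc centre up to suit.

```bash
sed -i 's/def arc(a,b,n=12,hold=0):/def arc(a,b,n=12,dz=5):/; s/s=read_state();R=Ro.from_quat(s\["ee_rot"\]).as_matrix();p=s\["position"\];yp/C[2]+=dz;s=read_state();R=Ro.from_quat(s["ee_rot"]).as_matrix();p=s["position"];yp/' h.py; python3 -c "
from h import *
arc(None,104)"
```

```text
theta 79.45061750325564 r 180.35371234646536 xoff 1.4066761800909644 F [-1.69 -3.94 12.14] tau [-1.22  0.24 -0.16] t 16.4 w 9.470084789910215 j [ 0.17  0.29 -0.17  0.01 -1.1   1.47]
[[-0.0014, -0.0064, -0.0008], [-0.0014, -0.0128, -0.0017], [-0.0013, -0.0192, -0.0023], [-0.0013, -0.0256, -0.0028], [-0.0013, -0.032, -0.003], [-0.0013, -0.0384, -0.003], [-0.0013, -0.0448, -0.0027], [-0.0013, -0.0512, -0.0022], [-0.0013, -0.0576, -0.0015], [-0.0013, -0.064, -0.0006], [-0.0013, -0.0703, 0.0006], [-0.0014, -0.0766, 0.002]]
```

Call:
send_rows --pt "0 -0.005 -0.001" --pt "-0.0005 -0.011 -0.0017" --pt "-0.0005 -0.0175 -0.0023" --pt "-0.0005 -0.024 -0.0028" --pt "-0.001 -0.031 -0.003" --pt "-0.001 -0.038 -0.003" --pt "-0.001 -0.0445 -0.0028" --pt "-0.001 -0.051 -0.0023" --pt "-0.001 -0.0575 -0.0016" --pt "-0.001 -0.064 -0.0006" --pt "-0.001 -0.0703 0.0006" --pt "-0.001 -0.0766 0.002" --yaw '[0,0,0,0,0,0,0,0,0,0,0,0]' --fingers '[255,255,255,255,255,255,255,255,255,255,255,255]'

```text
clock: 17.6
position: [561.5, 11.3, 217.7]
ee_rot: [0.999, 0.038, 0.011, 0.004]
contact_force: [6.6, -2.4, 2.5]
gripper_width: 9.2
```

```bash
python3 - <<'E'
from h import *
arc(None,127)
E
```

```text
theta 104.16205370900303 r 181.7351874796563 xoff 2.3004960883279217 F [ 6.64 -2.37  2.46] tau [-0.7  -1.82 -0.07] t 17.6 w 9.221814563038084 j [ 0.32  0.28 -0.19  0.01 -1.08  1.32]
[[-0.0024, -0.0054, 0.0031], [-0.0024, -0.0111, 0.0049], [-0.0024, -0.0168, 0.0067], [-0.0025, -0.0224, 0.0088], [-0.0025, -0.0279, 0.0111], [-0.0025, -0.0334, 0.0135], [-0.0026, -0.0387, 0.0162], [-0.0026, -0.044, 0.019], [-0.0027, -0.0492, 0.0219], [-0.0028, -0.0543, 0.0251], [-0.0028, -0.0593, 0.0284], [-0.0029, -0.0641, 0.0319]]
```

Call:
send_rows --pt "0 -0.0045 0.001" --pt "0 -0.01 0.003" --pt "0 -0.016 0.005" --pt "0 -0.022 0.0075" --pt "0 -0.0275 0.01" --pt "0 -0.033 0.0125" --pt "0 -0.0385 0.0155" --pt "0 -0.044 0.0185" --pt "0 -0.049 0.0215" --pt "0 -0.0542 0.025" --pt "0 -0.0593 0.0284" --pt "0 -0.0641 0.0319" --yaw '[0,0,0,0,0,0,0,0,0,0,0,0]' --fingers '[255,255,255,255,255,255,255,255,255,255,255,255]'

```text
clock: 18.8
position: [557.5, 75.8, 185.2]
ee_rot: [0.999, 0.038, 0.012, 0.003]
contact_force: [2.9, 1.6, 4.6]
gripper_width: 9.5
```

```bash
python3 - <<'E'
from h import *
arc(None,149)
cv2.imwrite("pics/s13.png",cv2.resize(get_image("scene")[150:350,180:420],(720,600),interpolation=cv2.INTER_CUBIC))
E
```

```text
theta 127.17764078691403 r 180.46010093783565 xoff 3.1263903957234565 F [2.86 1.56 4.58] tau [-0.02 -0.89 -0.12] t 18.8 w 9.503597610787896 j [ 0.43  0.31 -0.24  0.02 -1.01  1.21]
[[-0.0032, -0.0043, 0.0038], [-0.0033, -0.0087, 0.0074], [-0.0034, -0.013, 0.0112], [-0.0034, -0.0171, 0.0151], [-0.0035, -0.0212, 0.0191], [-0.0036, -0.0251, 0.0233], [-0.0037, -0.0289, 0.0276], [-0.0038, -0.0325, 0.032], [-0.0039, -0.036, 0.0365], [-0.004, -0.0394, 0.0411], [-0.0041, -0.0426, 0.0458], [-0.0042, -0.0456, 0.0506]]
```

View pics/s13.png

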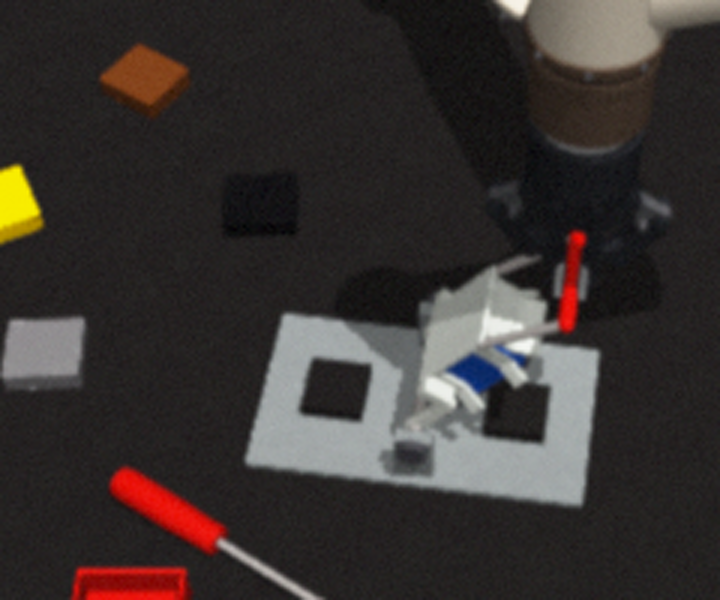

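The leaf is at about 127°, with the trays clamped on the underside and the bar held. Continuing down.

Call:
send_rows --pt "0 -0.0035 0.003" --pt "0 -0.008 0.0068" --pt "0 -0.0125 0.0108" --pt "0 -0.0168 0.0148" --pt "0 -0.021 0.0189" --pt "0 -0.025 0.0232" --pt "0 -0.0288 0.0275" --pt "0 -0.0325 0.032" --pt "0 -0.036 0.0365" --pt "0 -0.0394 0.0411" --pt "0 -0.0426 0.0458" --pt "0 -0.0456 0.0506" --yaw '[0,0,0,0,0,0,0,0,0,0,0,0]' --fingers '[255,255,255,255,255,255,255,255,255,255,255,255]'

```text
clock: 20.05
position: [554.6, 121.8, 133.2]
ee_rot: [0.999, 0.038, 0.011, 0.003]
contact_force: [0.4, 1.1, 2.7]
gripper_width: 9.2
```

```bash
python3 - <<'E'
from h import *
arc(None,168)
E
```

```text
theta 149.3929413766046 r 180.27322737597706 xoff 3.592590738659789 F [0.37 1.12 2.71] tau [-0.16 -0.33 -0.13] t 20.05 w 9.151033517558778 j [ 0.51  0.37 -0.29  0.02 -0.89  1.12]
[[-0.0037, -0.0022, 0.0043], [-0.0038, -0.0046, 0.0085], [-0.0039, -0.0068, 0.0129], [-0.0039, -0.0089, 0.0173], [-0.004, -0.0109, 0.0217], [-0.0041, -0.0128, 0.0262], [-0.0042, -0.0145, 0.0308], [-0.0043, -0.0161, 0.0354], [-0.0044, -0.0176, 0.04], [-0.0045, -0.019, 0.0447], [-0.0046, -0.0202, 0.0494], [-0.0047, -0.0213, 0.0541]]
```

Call:
send_rows --pt "0 -0.002 0.0038" --pt "0 -0.0044 0.0082" --pt "0 -0.0067 0.0127" --pt "0 -0.0088 0.0172" --pt "0 -0.0109 0.0217" --pt "0 -0.0128 0.0262" --pt "0 -0.0145 0.0308" --pt "0 -0.0161 0.0354" --pt "0 -0.0176 0.04" --pt "0 -0.019 0.0447" --pt "0 -0.0202 0.0494" --pt "0 -0.0213 0.0541" --yaw '[0,0,0,0,0,0,0,0,0,0,0,0]' --fingers '[255,255,255,255,255,255,255,255,255,255,255,255]'

```text
clock: 21.25
position: [553.2, 142.4, 78.3]
ee_rot: [0.999, 0.038, 0.01, 0.004]
contact_force: [-2.8, 2.2, 2.1]
gripper_width: 9.0
```

```bash
python3 - <<'E'
from h import *
arc(None,181,10)
E
```

```text
theta 168.16652861787233 r 179.66937641882768 xoff 3.712159382934365 F [-2.85  2.19  2.05] tau [-0.11  0.91 -0.25] t 21.25 w 9.041740872909207 j [ 0.54  0.44 -0.34  0.02 -0.77  1.09]
[[-0.0038, -0.0011, 0.0038], [-0.0039, -0.0019, 0.0078], [-0.0039, -0.0025, 0.0118], [-0.004, -0.0031, 0.0157], [-0.0041, -0.0035, 0.0197], [-0.0042, -0.0039, 0.0238], [-0.0042, -0.0042, 0.0278], [-0.0043, -0.0044, 0.0318], [-0.0044, -0.0045, 0.0358], [-0.0045, -0.0045, 0.0399]]
```

Call:
send_rows --pt "0 -0.001 0.0035" --pt "0 -0.0018 0.007" --pt "0 -0.0024 0.0105" --pt "0 -0.003 0.014" --pt "0 -0.0034 0.0175" --pt "0 -0.0038 0.021" --pt "0 -0.0041 0.0245" --pt "0 -0.0043 0.028" --pt "0 -0.0044 0.0315" --pt "0 -0.0044 0.035" --pt "0 -0.0044 0.037" --pt "0 -0.0044 0.037" --yaw '[0,0,0,0,0,0,0,0,0,0,0,0]' --fingers '[255,255,255,255,255,255,255,255,255,255,255,255]'

```text
clock: 22.45
position: [553.5, 146.5, 41.0]
ee_rot: [0.999, 0.038, 0.009, 0.004]
contact_force: [-0.3, -1.4, 0.5]
gripper_width: 9.1
```

```bash
python3 - <<'E'
from h import *
arc(None,181,4)
for n in("scene","wrist"):cv2.imwrite(f"pics/{n}14.png",get_image(n))
im=cv2.imread("pics/scene14.png")
cv2.imwrite("pics/s14.png",cv2.resize(im[150:350,180:420],(720,600),interpolation=cv2.INTER_CUBIC))
E
```

```text
theta -179.85478885446636 r 179.9004819704679 xoff 4.241032067473952 F [-0.27 -1.37  0.55] tau [-0.92  0.12 -0.25] t 22.45 w 9.087274576875924 j [ 0.55  0.5  -0.37  0.03 -0.69  1.08]
[[-0.0081, 0.1795, 0.181], [-0.0051, 0.3599, 0.0008], [-0.0013, 0.179, -0.1789], [-0.0043, -0.0001, 0.0026]]
```

View pics/s14.png

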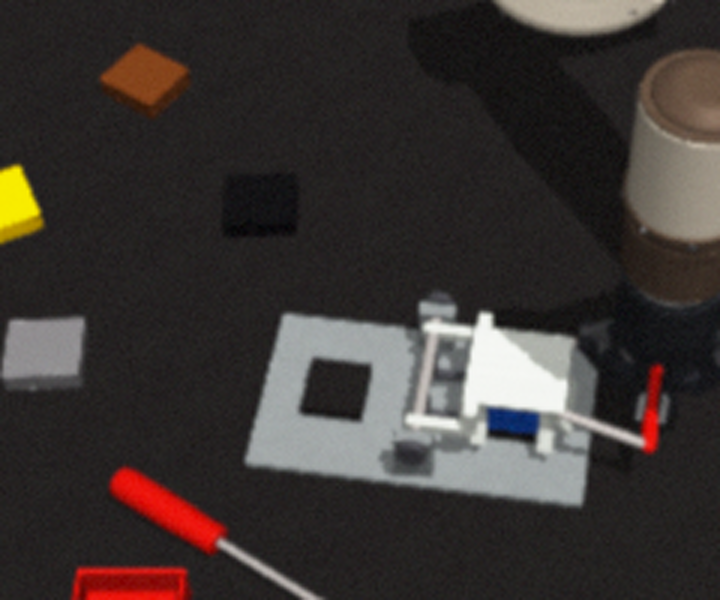

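View pics/wrist14.png

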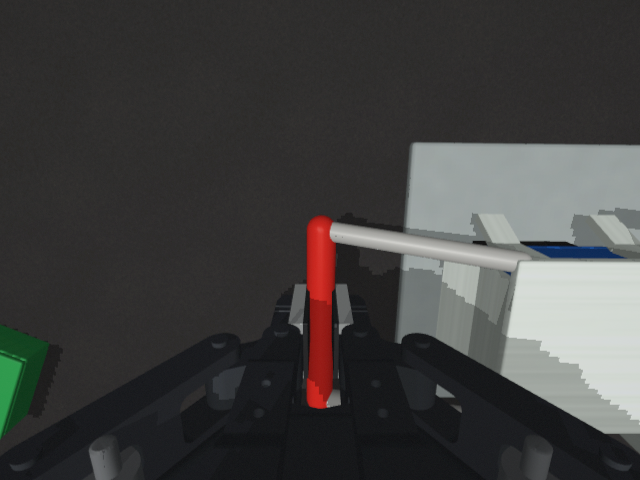

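The leaf lies over and level, but there's no end-stop force yet. Pressing gently to find the stop.

Call:
send_rows --pt "0 0 0.002" --pt "0 0 0.004" --pt "0 0 0.006" --pt "0 0 0.008" --pt "0 0 0.008" --yaw '[0,0,0,0,0]' --fingers '[255,255,255,255,255]'

```text
clock: 23.05
position: [554.0, 146.7, 39.4]
ee_rot: [0.999, 0.039, 0.011, 0.004]
contact_force: [-15.5, -2.3, 36.1]
gripper_width: 9.4
```

The bar stops at z = 39.4 with 36 N upward, so the leaf is on its end stop. I'll relax, open partway (the inner finger is in the gap) and rise clear.

Call:
send_rows --pt "0 0 0" --pt "0 0 0" --pt "0 0 0" --pt "0 0 0" --pt "0 0 0" --pt "0 0 0" --pt "0 0 -0.01" --pt "0 0 -0.03" --pt "0 0 -0.06" --pt "0 0 -0.1" --pt "0 0 -0.14" --pt "0 0 -0.18" --yaw '[0,0,0,0,0,0,0,0,0,0,0,0]' --fingers '[255,200,130,130,130,130,130,130,130,130,130,130]'

```text
clock: 24.25
position: [549.8, 147.9, 221.8]
ee_rot: [0.999, 0.039, 0.011, 0.004]
contact_force: [1.2, 0.6, -0.3]
gripper_width: 41.9
```

```bash
python3 - <<'E'
from h import *
plan([500,250,260],94.3)
for n in("scene","wrist","top"):cv2.imwrite(f"pics/{n}15.png",get_image(n))
im=cv2.imread("pics/scene15.png")
cv2.imwrite("pics/s15.png",cv2.resize(im[200:340,220:420],(800,560),interpolation=cv2.INTER_CUBIC))
E
```

```text
pos [549.79 147.92 221.83] tool y deg -85.4782403651904 tilt 1.3585193391823687 j [ 0.56  0.29 -0.17  0.02 -1.1   1.08] t 24.25
shift mm [ -40.72 -105.35  -40.  ] yaw 0.22175963480958671 F [ 1.19  0.62 -0.34] w 41.90229071035463
```

View pics/s15.png

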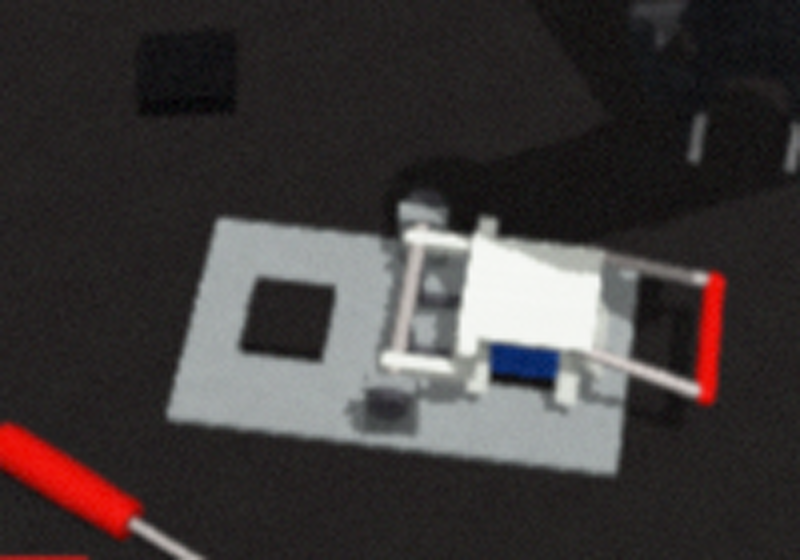

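View pics/wrist15.png

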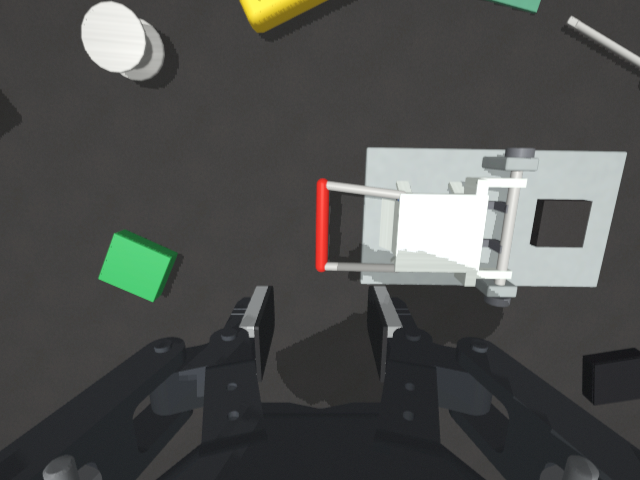

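The leaf stays folded over with the hand clear. I'll do a last check of the bar height and stillness after a short settle, triangulating from the wrist and scene views.

Call:
send_rows --pt "0 0 -0.01" --pt "0 0 -0.02" --pt "0 0 -0.03" --pt "0 0 -0.03" --pt "0 0 -0.03" --yaw '[0,0,0,0,0]' --fingers '[130,130,130,130,130]'

```text
clock: 24.9
position: [550.6, 149.0, 253.5]
ee_rot: [0.999, 0.04, 0.014, 0.002]
contact_force: [0.1, -0.1, -0.4]
gripper_width: 41.9
```

```bash
python3 - <<'E'
from h import *
def bar(im,box):
    x0,y0,x1,y1=box;h=cv2.cvtColor(im[y0:y1,x0:x1],cv2.COLOR_BGR2HSV)
    m=cv2.inRange(h,(0,150,70),(6,255,255))|cv2.inRange(h,(174,150,70),(180,255,255))
    b=max(cv2.findContours(m,0,1)[0],key=cv2.contourArea);r=cv2.minAreaRect(b);return np.array(r[0])+[x0,y0]
cw=cam("wrist");w=get_image("wrist");s=get_image("scene");t=get_image("top");cs=cam("scene");ct=cam("top")
bw=bar(w,(280,150,380,300));bs=bar(s,(380,240,420,320));print(bw,bs,two(cw,bw,cs,bs))
b0=bar(cv2.imread("pics/scene15.png"),(380,240,420,320));print("motion px",bs-b0)
# before: start bar by top/scene
print("start",two(ct,bar(cv2.imread("pics/top0.png"),(395,150,420,215)),cs,bar(cv2.imread("pics/scene0.png"),(235,245,262,292))))
d=s[200:340,220:420];cv2.imwrite("pics/w16.png",w[130:310,300:640])
bl=blobs(s,(105,100,40),(130,255,255),10);print([cv2.boundingRect(b) for b in bl]);print(len([1 for b in blobs(s[260:310,320:380],(8,150,120),(20,255,255),3)]),"orange visible round turner")
E
```

```text
[321.6  215.99] [396.96 284.04] (array([552.35, 146.13,  49.39]), np.float64(0.26496800504604445))
motion px [-0.04 -0.01]
start (array([ 572.56, -213.77,   44.41]), np.float64(1.2869549387203327))
[(343, 286, 17, 9)]
0 orange visible round turner
```

```bash
python3 -c "
from bench import *
print(job_done())"
```

```text
the job is handed in; nothing more can be done
None
```

The job is handed in at about 25 s. I laid the empty blue tray face down on the full one and let go. I then swung the leaf over by the red bar at about 0.4 rad/s and released it folded.

**Tray placing:** contact came at the predicted height. Afterwards the top measured 57 mm across at z = 69, so rim met rim. My wrist-camera fix of its centre was 2–3 mm from my seat fix, and the angle was within a degree.

**Swing:** it was steady, with forces of about 15 N or less. The bar settled about 5 mm lower in the pads, and I shifted the arc to suit. At the end I pressed down to find the end stop, which gave a brief 36 N upward at the wrist and 39 N in total.

**Final checks:**
- The bar is 360 mm from where it started and at z = 49.4 mm, against the 48 mm given; that is about 0.01 rad from fully folded.
- The leaf did not move between two pictures about 0.6 s apart.
- The hand is clear, with no contact force.

**Not confirmed:** the leaf covers the relays, so I could not see them in the pockets. The only evidence is that none are visible around the turner and that the trays stayed clamped throughout the swing.

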